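# Strip the blade from a desk fan with a left-hand spinner nut

### The arm

A 7-joint arm with a two-finger parallel gripper is mounted at the origin on the work surface. World frame = base frame: x ahead of the robot, y to its left, z up, the work surface at z = 0. Lengths are in m, angles in rad, forces in N, time in s.
With the tool pointing down it reaches from about 0.425 to 0.925 m from the base axis. Payload 6.8 kg.
Tool frame: the origin (TCP) lies between the finger pads; the fingertips stand r.tcp_to_tips ahead of it and the grasp point (between the pads) lies 3 mm ahead of it (r.tcp_to_tips is the distance from the TCP to the fingertips, in m); z points along the fingers, y is the line along which they close (so a half turn about z gives the same grasp; the last joint's range is limited). The gripper opens to 85 mm and grips with 20 to 120 N. Pads are 22 mm wide; open, the fingers measure 114 mm over their backs; the gripper's body (76 mm by 85 mm) begins 54 mm behind the grasp point. The pads swing forward as they close: fully open they stand 13 mm farther back than shut.
Start: joints at [-1.409, 0.477, 0.022, 1.555, -0.011, 1.109, -0.083], TCP at [0.18, 0.651, 0.253] pointing down, gripper open.
Joint ranges: [-2.96, 2.96], [-0.34, 2.1], [-1.41, 1.46], [0.24, 2.44], [-1.37, 4.51], [0.17, 1.92], [-2.96, 2.96]. Speed limits (rad/s): [2.39, 2.39, 3.14, 3.14, 3.14, 3.14, 3.14].

### API

Orientations are given as a rotation vector (axis times angle).
In Python, from bench import r gives the robot as it stands. The module is installed in compiled form; this text tells all that it offers.
- The arm moves only by the tool step_arm, never from a script. Its argument "moves" is a list of rows, each an object of numbers: "rx", "ry", "rz": the turn, a rotation vector about the tool's x, y, z in degrees; "dx", "dy", "dz": the shift along the tool's x, y, z in mm; "gripper": the opening, from -1 (shut) to 1 (fully open). In form: [{"rx": .., "ry": .., "rz": .., "dx": .., "dy": .., "dz": .., "gripper": ..}, ...]. A call has 1 to 20 rows; each row shifts and turns the commanded pose from where the row before left it, along the tool's axes as they then stand; what a row does not reach is not made up. A row lasts 1/8 s, in which the tool goes at most 62.5 mm and 10.7 degrees, less where a joint would pass 70% of its speed; a pose out of reach is approached as far as the arm can. A call is refused whole if a number of a shift passes 62.5 or a number of a turn 10.7, either way. A call with a gripper value outside its range is refused whole. The fingers move at their own pace and stop on an object; "grip_force" is the grip in N (left out, the last holds). Time passes only in rows, so rows that do not move let the fingers close. It gives the time, the measured TCP pose, the force, the opening and the grip force at its end, in the units of the state.
- r.get_obs(): the state, without advancing time (a new reading comes with each control period).
- r.grab_frame(name): name is "scene" or "side" or "wrist"; returns the picture (480x640x3 uint8, blue, green, red); there is no depth.
- r.camera_info(name): a dict with "mtx" (3x3 intrinsics, pixels), "D" ([k1, k2, p1, p2, k3] as OpenCV has them; the pictures are not rectified), "rvec" (rotation vector, rad) and "tvec" (3), from world to camera coordinates, as OpenCV has them. Camera axes: x right, y down, z forward; pixel columns grow to the right and rows downward; lengths in m; the calibration is good to about 2 mm. A picture is of the moment at which its call begins: read the wrist's pose just before it. camera_info takes no time and is no camera call; for the wrist camera it gives the pose at the moment of the call.
- r.hand_in(): hands the job in; it is judged then, once.
The state is a dict: "clock": time; "joints": joint angles; "qvel": joint speeds; "tau": joint torques, N m; "tcp_pos": TCP position; "orientation": TCP orientation; "contact_force": force on the tool from outside, world axes, zero at the start; "moment": the same for the moment, N m; "grip_width": finger opening in m; "gripper_force": force on a finger pad.
Only numpy, scipy, OpenCV 4.12 (cv2) and the standard library are available. Lean on these libraries where they do the work, as an engineer would, in place of code of your own. Each camera call takes 0.05 s, during which the arm holds its last target. There are 200 camera calls.

### The job

The blue blade of the desk fan lying on its back is held by the red winged spinner nut, which has a left-hand thread: unscrew it without forcing it, and put it in the empty bay of the yellow parts tray. Then lift the blade off the shaft and lay it flat, hub upwards, in the grey wash tray. Set both down gently rather than dropping them, and leave the other things on the bench where they are.

Things in the scene. Friction and masses are not known exactly. Their poses are not given: they have to be found in the camera images.
- fan: desk fan head on its back, fixed, shaft locked and pointing up: dark base plate 130 x 130 mm, white motor, round wire guard 194 mm across, 63 mm high. Origin under its centre on the bench, z up along the shaft. The blade's hub sits 75 mm above the origin, keyed so it can turn only a few degrees; the bare shaft's top is 147 mm above the origin, its thread 30 mm across.
- nut_center (a point): centre of the red spinner nut, half-way up its 70 mm height; z up. Round body 46 mm across, 40 mm high; on top a grip bar 72 mm long (nut's x), 14 mm thick (y), 30 mm high (5 to 35 mm above this point), whose ends run down the body's sides to 11 mm below this point. As fitted this point is 150 mm above the fan's origin. 56 to 112 g.
- blade_center (a point): centre of the blue fan blade, half-way up its 40 mm high hub, z up. Hub: tube 56 mm outside, 36 mm inside. Three thin leaves, 160 mm across in all, lie from 14 mm below to 1 mm above this point, so the hub's top 19 mm can be gripped across. Fitted: 95 mm above the fan's origin; lift by 75 mm to clear the shaft. On the wash tray's floor: 25 mm above the tray's origin. 77 to 154 g.
- nut: the nut; origin under its centre. Coarse left-hand thread with play: loosens clockwise from above, jams counter-clockwise. Tight: its x lies along the fan's x; starts 0.1 to 0.25 rad clockwise of that. Turns easily at constant height, sits on the hub when let go. Free at 1.75 to 2.35 rad clockwise of tight: lift 40 mm straight up. A stop at 2.45: pressed on it, it binds until let go.
- blade: the blade; origin under its hub, 20 mm below the centre point; same axes
- wash_tray: grey square open wash tray, empty, fixed, 210 x 210 mm outside, walls 5 mm thick and 30 mm high, floor 5 mm thick; origin under its centre, z up. It lies to the left or to the right of the fan.
- parts_tray: yellow parts tray, fixed, 220 (x) x 130 (y) mm outside, walls 5 mm thick and 35 mm high, floor 5 mm thick, with one wall across its middle making two bays; origin under its centre, z up. The heat sink fills the +x bay; the -x bay (centre 54 mm from the origin to -x) is empty. On the other side of the fan from the wash tray.
- heatsink: bystander, loose: finned heat sink, 70 x 70 x 40 mm, lying in the +x bay of the parts tray; origin under its centre
- spray_can: bystander, loose: blue upright spray can, 54 mm across, 180 mm tall; origin under its centre
- mug: bystander, loose: white mug, 76 mm across, 90 mm tall, handle to its +y; origin under its centre
- hard_drive: bystander, loose: silver hard drive lying flat, 147 (x) x 102 (y) x 26 mm; origin under its centre
- multimeter: bystander, loose: yellow multimeter lying flat, 180 (x) x 85 (y) x 45 mm; origin under its centre
- screwdriver: bystander, loose: red-handled screwdriver, 180 mm long, lying along its x
- brush: bystander, loose: hand brush, 170 mm long, lying along its x
Things that resemble listed ones, but are neither listed nor needed, are in the scene too. There is more than one size of the nut; the job needs the largest. What is shaped like the blade but black or turquoise is not meant.

How it is judged:
On the way, in this order (a step that is already met when the one before it is completed fails the run):
1. the nut is unscrewed and lifted clear above the shaft, the blade still on the shaft (z of nut_center in the frame of fan above 0.19 m and z of blade_center in the frame of fan below 0.105 m and horizontal distance between blade_center and fan below 0.015 m), for 0.05 s.
2. the nut lies in the empty bay of the parts tray, let go and at rest, the blade still on the shaft (x of nut_center in the frame of parts_tray between -0.108 and -0.002 m and y of nut_center in the frame of parts_tray between -0.063 and 0.063 m and z of nut_center in the frame of parts_tray below 0.055 m and contact force between the fingers and nut below 0.1 N and linear speed of nut below 0.03 m/s and horizontal distance between blade_center and fan below 0.015 m), for 0.2 s.
At the end, for the whole second after the job is handed in: The nut is at rest in the empty (-x) bay of the parts tray, centre under 55 mm above its underside; the blade is at rest in the wash tray, hub up, tilted under 0.12 rad, centre within 60 mm of the tray's centre each way and under 30 mm above its underside; both are let go (x of nut_center in the frame of parts_tray between -0.108 and -0.002 m and y of nut_center in the frame of parts_tray between -0.063 and 0.063 m and z of nut_center in the frame of parts_tray below 0.055 m and contact force between the fingers and nut below 0.1 N and linear speed of each of nut, blade below 0.03 m/s and x of blade_center in the frame of wash_tray between -0.06 and 0.06 m and y of blade_center in the frame of wash_tray between -0.06 and 0.06 m and z of blade_center in the frame of wash_tray below 0.03 m and angle between blade_center's own z axis and vertical below 0.12 rad and contact force between the fingers and blade below 0.1 N); the robot touches nothing.
It fails at once if the nut is forced tighter the wrong way (over 70 N on its thread within 0.2 rad of tight) (contact force between nut and fan above 70 N and angle between the x axis of nut and the x axis of fan, either way round below 0.2 rad).
It fails at once if the nut is dropped or thrown (over 0.7 m/s out of the gripper) (contact force between the fingers and nut below 0.1 N and linear speed of nut above 0.7 m/s).
It fails at once if the blade is dropped or thrown (over 0.7 m/s out of the gripper) (contact force between the fingers and blade below 0.1 N and linear speed of blade above 0.7 m/s).
It fails at once if another thing on the bench is moved by more than 30 mm (distance of any of heatsink, spray_can, mug, hard_drive, multimeter, screwdriver, brush from where it was at the start of the episode above 0.03 m).
It also fails if it takes over 69 s, if anything falls off the work surface, if the arm or the gripper's body presses on something with over 40 N, if the wrist force passes 120 N, or if a joint passes its speed limit or range.

## Working session

There is one attempt and no reset: what is moved stays moved. The work goes in short steps, Python scripts to look and compute and a tool call to move; the robot and the scene stay as the last step left them, time stands still between calls to the robot, and variables do not carry over. Pictures are saved under pics/ and viewed, at most 10 in all, crops included, and the job is handed in when it is done.

Besides the shell and the picture viewer there is one more tool, called after "Call:" in YAML: its name, and indented under it one key for each argument. step_arm: Moves the arm, as the interface text tells. Its arguments: {"type":"object","properties":{"moves":{"type":"array","items":{"type":"object","properties":{"rx":{"type":"number"},"ry":{"type":"number"},"rz":{"type":"number"},"dx":{"type":"number"},"dy":{"type":"number"},"dz":{"type":"number"},"gripper":{"type":"number"}}}},"grip_force":{"type":"number"}},"required":["moves"]}

```bash
mkdir -p pics; python3 - <<'E'
from bench import r
import cv2,numpy as np
o=r.get_obs();print({k:np.round(v,3) for k,v in o.items()},r.tcp_to_tips)
a=r.grab_frame("scene");b=r.grab_frame("side")
cv2.imwrite("pics/a.png",a);cv2.imwrite("pics/b.png",b)
for n in("scene","side","wrist"):
    i=r.camera_info(n);R=cv2.Rodrigues(np.array(i["rvec"]))[0];print(n,np.round(i["mtx"],0).tolist(),np.round(i["D"],3),"pos",np.round(-R.T@np.array(i["tvec"]).ravel(),3), "fwd",np.round(R[2],2))
E
```

```text
{'clock': np.float64(0.0), 'joints': array([-1.409,  0.478,  0.022,  1.556, -0.012,  1.109, -0.083]), 'qvel': array([-0.   ,  0.001,  0.001, -0.001, -0.001, -0.   , -0.001]), 'tau': array([-0.0000e+00, -5.9644e+01,  1.6070e+00, -2.8120e+01,  1.2000e-02,
        9.0000e-03,  0.0000e+00]), 'tcp_pos': array([0.18 , 0.65 , 0.252]), 'orientation': array([-4.220e-01, -3.113e+00,  3.000e-03]), 'contact_force': array([ 0.144,  0.434, -0.151]), 'moment': array([ 0.025,  0.018, -0.027]), 'gripper_force': np.float64(0.0), 'grip_width': np.float64(0.085)} 0.022
scene [[596.0, 0.0, 322.0], [0.0, 596.0, 244.0], [0.0, 0.0, 1.0]] [-0.058  0.     0.     0.     0.   ] pos [1.408 0.698 1.191] fwd [-0.55 -0.45 -0.71]
side [[515.0, 0.0, 317.0], [0.0, 515.0, 238.0], [0.0, 0.0, 1.0]] [-0.153  0.     0.     0.     0.   ] pos [0.498 1.101 0.935] fwd [ 0.03 -0.8  -0.6 ]
wrist [[379.0, 0.0, 317.0], [0.0, 379.0, 239.0], [0.0, 0.0, 1.0]] [-0.007  0.     0.     0.     0.   ] pos [0.105 0.671 0.374] fwd [ 0.29 -0.08 -0.95]
```

View pics/a.png

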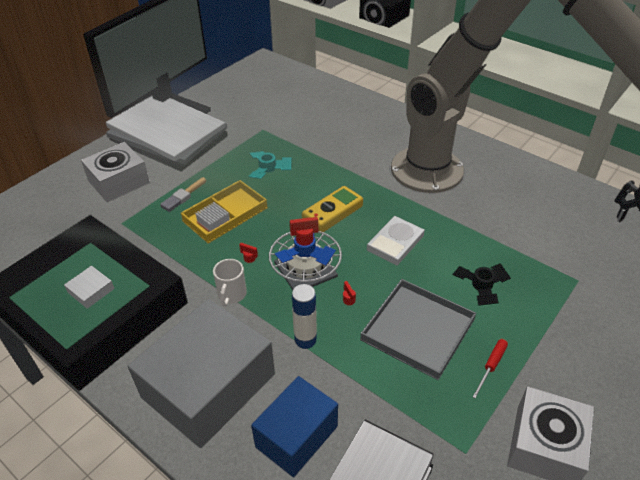

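View pics/b.png

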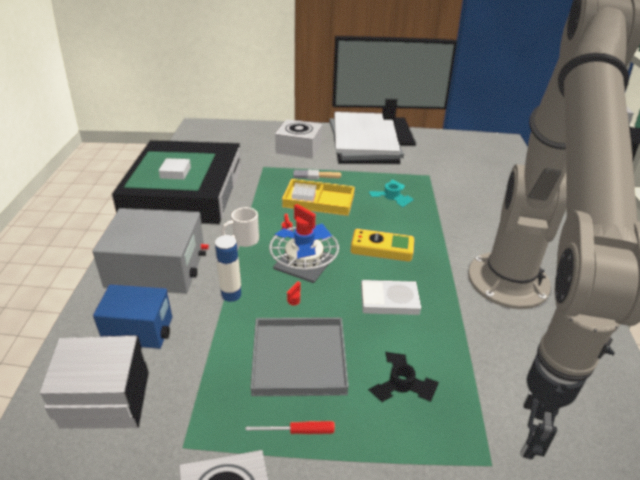

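The scene view shows the fan with its red nut at (303,230), the wash tray at (418,328), the parts tray at (225,210) with its bare bay on the right, and the spray can at (304,315). The side view shows the nut at (305,222), the wash tray at (300,355) and the parts tray at (318,196).

```bash
cat > h.py <<'E'
import cv2,numpy as np
from bench import r
from scipy.spatial.transform import Rotation as Ro
def ray(i,uv):
    p=cv2.undistortPoints(np.array(uv,float).reshape(-1,1,2),np.array(i["mtx"]),np.array(i["D"])).reshape(-1,2)
    R=cv2.Rodrigues(np.array(i["rvec"]))[0];c=-R.T@np.array(i["tvec"]).ravel()
    return c,np.c_[p,np.ones(len(p))]@R
def plane(i,uv,z):
    c,d=ray(i,uv);return c+d*((z-c[2])/d[:,2])[:,None]
def tri(i,u,j,v):
    c,d=ray(i,u);e,f=ray(j,v);out=[]
    for a,b in zip(d,f):
        s=np.linalg.lstsq(np.c_[a,-b],e-c,rcond=None)[0];P=c+a*s[0];Q=e+b*s[1];out.append(np.r_[(P+Q)/2,np.linalg.norm(P-Q)])
    return np.array(out)
def proj(i,P):
    return cv2.projectPoints(np.array(P,float).reshape(-1,3),np.array(i["rvec"]),np.array(i["tvec"]),np.array(i["mtx"]),np.array(i["D"]))[0].reshape(-1,2)
def comps(mask,amin):
    n,l,s,c=cv2.connectedComponentsWithStats(mask.astype(np.uint8));return [(k,s[k],c[k]) for k in range(1,n) if s[k][4]>=amin],l
E
python3 - <<'E'
from h import *
np.set_printoptions(precision=3,suppress=True)
A=r.camera_info("scene");B=r.camera_info("side")
a=cv2.imread("pics/a.png");b=cv2.imread("pics/b.png")
for n,im,i in(("scene",a,A),("side",b,B)):
    h=cv2.cvtColor(im,cv2.COLOR_BGR2HSV);H,S,V=cv2.split(h)
    m=((H<8)|(H>172))&(S>150)&(V>80)
    for k,s,c in comps(m,30)[0]: print(n,"red",s,c,plane(i,[c],.155))
    m=(H>18)&(H<32)&(S>120)&(V>80)
    cs,l=comps(m,150)
    for k,s,c in cs:
        cn=cv2.findContours((l==k).astype(np.uint8),0,2)[0][0]
        q=cv2.approxPolyDP(cv2.convexHull(cn),4,True).reshape(-1,2)
        print(n,"yellow",s,q.tolist());print(plane(i,q,.035))
print("wash scene",plane(A,[(404,282),(474,317),(439,375),(361,331)],.03))
print("wash side",plane(B,[(257,320),(343,319),(347,391),(252,393)],.03))
print("can",tri(A,[(304,292)],B,[(227,242)]))
t=cv2.resize(a[185:305,250:360],None,fx=3.6,fy=3.6,interpolation=2)
u=cv2.resize(b[190:310,250:360],None,fx=3.6,fy=3.6,interpolation=2)
cv2.imwrite("pics/c.png",np.hstack([t,u]))
E
```

```text
scene red [290 217  28  28 584] [303.786 229.211] [[ 0.585 -0.025  0.155]]
scene red [240 243  17  20 235] [248.264 251.991] [[ 0.731 -0.08   0.155]]
scene red [343 281  13  24 204] [348.422 294.328] [[0.687 0.192 0.155]]
scene red [485 339  23  33 332] [496.247 354.199] [[0.628 0.533 0.155]]
scene yellow [ 181  180   86   63 2214] [[266, 202], [266, 208], [209, 242], [182, 220], [181, 212], [240, 180]]
[[ 0.469 -0.272  0.035]
 [ 0.489 -0.254  0.035]
 [ 0.692 -0.282  0.035]
 [ 0.677 -0.41   0.035]
 [ 0.656 -0.438  0.035]
 [ 0.442 -0.406  0.035]]
scene yellow [ 302  186   61   46 1040] [[362, 198], [361, 206], [323, 231], [302, 217], [304, 210], [342, 186]]
[[ 0.278 -0.059  0.035]
 [ 0.309 -0.04   0.035]
 [ 0.462 -0.062  0.035]
 [ 0.453 -0.146  0.035]
 [ 0.427 -0.161  0.035]
 [ 0.27  -0.14   0.035]]
side red [295 205  20  29 443] [303.896 219.628] [[ 0.583 -0.022  0.155]]
side red [282 214  10  14  75] [286.307 222.347] [[ 0.628 -0.005  0.155]]
side red [288 282  12  23 214] [294.019 294.051] [[0.581 0.268 0.155]]
side red [291 421  43  13 472] [312.28  427.076] [[0.519 0.601 0.155]]
side yellow [ 282  179   72   36 1497] [[282, 197], [291, 179], [353, 187], [347, 214], [283, 206]]
[[ 0.678 -0.318  0.035]
 [ 0.66  -0.437  0.035]
 [ 0.446 -0.404  0.035]
 [ 0.464 -0.238  0.035]
 [ 0.668 -0.265  0.035]]
side yellow [ 351  229   63   32 1261] [[354, 231], [412, 236], [411, 258], [353, 253]]
[[ 0.442 -0.149  0.035]
 [ 0.269 -0.14   0.035]
 [ 0.281 -0.034  0.035]
 [ 0.444 -0.043  0.035]]
wash scene [[0.478 0.22  0.03 ]
 [0.468 0.419 0.03 ]
 [0.665 0.436 0.03 ]
 [0.674 0.224 0.03 ]]
wash side [[0.676 0.234 0.03 ]
 [0.467 0.213 0.03 ]
 [0.454 0.427 0.03 ]
 [0.655 0.448 0.03 ]]
can [[0.759 0.122 0.177 0.   ]]
```

View pics/c.png

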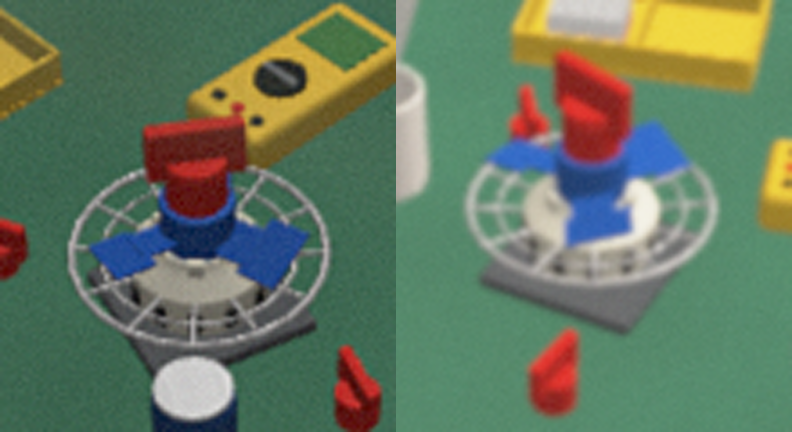

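The crop shows the grip bar's top edge from about (290,220) to (318,218) in the scene view and from (294,204) to (316,214) in the side view. That puts the bar at roughly 130° in the world, with the fan at about (0.585,-0.023). I'm moving the wrist camera above the fan.

Call:
step_arm:
  moves:
    - {"dx": -35.6, "dy": -33.8, "dz": -7}
    - {"dx": -35.6, "dy": -33.8, "dz": -7}
    - {"dx": -35.6, "dy": -33.8, "dz": -7}
    - {"dx": -35.6, "dy": -33.8, "dz": -7}
    - {"dx": -35.6, "dy": -33.8, "dz": -7}
    - {"dx": -35.6, "dy": -33.8, "dz": -7}
    - {"dx": -35.6, "dy": -33.8, "dz": -7}
    - {"dx": -35.6, "dy": -33.8, "dz": -7}
    - {"dx": -35.6, "dy": -33.8, "dz": -7}
    - {"dx": -35.6, "dy": -33.8, "dz": -7}
    - {"dx": -35.6, "dy": -33.8, "dz": -7}
    - {"dx": -35.6, "dy": -33.8, "dz": -7}
    - {"dx": -35.6, "dy": -33.8, "dz": -7}
    - {"dx": -35.6, "dy": -33.8, "dz": -7}
    - {"dx": -35.6, "dy": -33.8, "dz": -7}
    - {"dx": -35.6, "dy": -33.8, "dz": -7}
    - {"rz": 8.6}
    - {"rz": 8.6}
    - {"rz": 8.6}
    - {"rz": 8.6}
    - {}

```text
invalid input at $.moves[0]: expected keys rx, ry, rz, dx, dy, dz, gripper
```

Call:
step_arm:
  moves:
    - {"rx": 0, "ry": 0, "rz": 0, "dx": -38, "dy": -36, "dz": -7, "gripper": 1}
    - {"rx": 0, "ry": 0, "rz": 0, "dx": -38, "dy": -36, "dz": -7, "gripper": 1}
    - {"rx": 0, "ry": 0, "rz": 0, "dx": -38, "dy": -36, "dz": -7, "gripper": 1}
    - {"rx": 0, "ry": 0, "rz": 0, "dx": -38, "dy": -36, "dz": -7, "gripper": 1}
    - {"rx": 0, "ry": 0, "rz": 0, "dx": -38, "dy": -36, "dz": -7, "gripper": 1}
    - {"rx": 0, "ry": 0, "rz": 0, "dx": -38, "dy": -36, "dz": -7, "gripper": 1}
    - {"rx": 0, "ry": 0, "rz": 0, "dx": -38, "dy": -36, "dz": -7, "gripper": 1}
    - {"rx": 0, "ry": 0, "rz": 0, "dx": -38, "dy": -36, "dz": -7, "gripper": 1}
    - {"rx": 0, "ry": 0, "rz": 0, "dx": -38, "dy": -36, "dz": -7, "gripper": 1}
    - {"rx": 0, "ry": 0, "rz": 0, "dx": -38, "dy": -36, "dz": -7, "gripper": 1}
    - {"rx": 0, "ry": 0, "rz": 0, "dx": -38, "dy": -36, "dz": -7, "gripper": 1}
    - {"rx": 0, "ry": 0, "rz": 0, "dx": -38, "dy": -36, "dz": -7, "gripper": 1}
    - {"rx": 0, "ry": 0, "rz": 0, "dx": -38, "dy": -36, "dz": -7, "gripper": 1}
    - {"rx": 0, "ry": 0, "rz": 0, "dx": -38, "dy": -36, "dz": -7, "gripper": 1}
    - {"rx": 0, "ry": 0, "rz": 0, "dx": -37, "dy": -37, "dz": -10, "gripper": 1}
    - {"rx": 0, "ry": 0, "rz": 8.6, "dx": 0, "dy": 0, "dz": 0, "gripper": 1}
    - {"rx": 0, "ry": 0, "rz": 8.6, "dx": 0, "dy": 0, "dz": 0, "gripper": 1}
    - {"rx": 0, "ry": 0, "rz": 8.6, "dx": 0, "dy": 0, "dz": 0, "gripper": 1}
    - {"rx": 0, "ry": 0, "rz": 8.6, "dx": 0, "dy": 0, "dz": 0, "gripper": 1}
    - {"rx": 0, "ry": 0, "rz": 0, "dx": 0, "dy": 0, "dz": 0, "gripper": 1}

```text
clock: 2.6
tcp_pos: [0.5839, -0.0224, 0.3609]
orientation: [-1.322, -2.849, 0.001]
contact_force: [0.5, -0.1, -0.1]
grip_width: 0.0856
gripper_force: 0.0
```

```bash
python3 - <<'E'
from h import *
import pickle
np.set_printoptions(precision=4,suppress=True)
i=r.camera_info("wrist");w=r.grab_frame("wrist");pickle.dump(i,open("w1.pkl","wb"))
print(r.get_obs()["joints"])
cv2.imwrite("pics/w1.png",w)
H,S,V=cv2.split(cv2.cvtColor(w,cv2.COLOR_BGR2HSV))
cs,l=comps(((H<8)|(H>172))&(S>140)&(V>60),200)
for k,s,c in cs: print("red",s,c)
R=cv2.Rodrigues(np.array(i["rvec"]))[0];print(-R.T@np.array(i["tvec"]).ravel())
E
```

```text
[-0.5352  0.2663  0.5864  1.6704 -0.1538  1.2521  0.7872]
red [ 391   74   53   32 1042] [414.6488  88.9568]
red [ 288  171   51   92 2821] [313.2751 213.2446]
red [267 285  26  44 759] [278.6812 303.0527]
[0.5338 0.0363 0.4826]
```

View pics/w1.png

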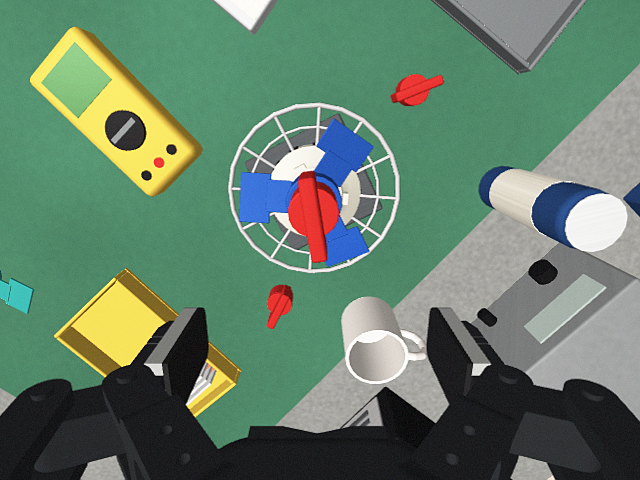

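The wrist view shows the bar's top face running from about (309,172) to (318,261), the guard ring centred near (314,188), and the empty bay at the upper left of the yellow tray, around (125,312).

```bash
python3 - <<'E'
from h import *
import pickle
np.set_printoptions(precision=4,suppress=True)
i=pickle.load(open("w1.pkl","rb"));w=cv2.imread("pics/w1.png")
HSV=cv2.cvtColor(w,cv2.COLOR_BGR2HSV);H,S,V=cv2.split(HSV)
print("V along row 235",V[235,285:345].tolist());print("V row 190",V[190,285:345].tolist())
m=plane(i,[(309,172),(318,261)],.185);d=m[1]-m[0];print("bar",m,"len",np.linalg.norm(d),"ang",np.degrees(np.arctan2(d[1],d[0])),"mid",m.mean(0))
# guard ring: outermost pale pixels, seen on plane z=.063
wm=(S<70)&(V>140);wm[:95]=0;wm[280:]=0;wm[:,:222]=0;wm[:,405:]=0
ys,xs=np.nonzero(wm);P=plane(i,np.c_[xs,ys],.06)[:,:2]
c=P.mean(0)
for _ in range(20):
    rr=np.linalg.norm(P-c,axis=1);Q=P[(rr>.088)&(rr<.104)]
    s=np.linalg.lstsq(np.c_[2*Q,np.ones(len(Q))],(Q**2).sum(1),rcond=None)[0];c=s[:2]
print("guard",c,"R",np.sqrt(s[2]+c@c),len(Q))
# hexagon-free tray: yellow blobs
a=cv2.imread("pics/a.png");A=r.camera_info("scene");B=r.camera_info("side")
print("tray tri",tri(A,[(266,202),(181,212),(240,180)],B,[(347,213),(282,197),(291,179)][:3]))
print("wrist tray corners",plane(i,[(125,270),(56,335),(241,377)],.035))
E
```

```text
V along row 235 [255, 253, 168, 93, 105, 111, 107, 106, 108, 105, 104, 103, 108, 102, 111, 114, 127, 183, 221, 236, 248, 234, 231, 239, 236, 236, 237, 235, 237, 234, 236, 233, 235, 232, 234, 230, 202, 173, 129, 101, 157, 229, 220, 211, 210, 204, 208, 209, 211, 207, 213, 209, 210, 207, 209, 208, 216, 210, 171, 177]
V row 190 [221, 219, 221, 198, 196, 234, 215, 212, 221, 189, 145, 185, 181, 172, 211, 242, 237, 238, 238, 236, 236, 236, 235, 234, 234, 235, 234, 233, 224, 190, 161, 109, 166, 241, 244, 244, 244, 242, 206, 149, 114, 109, 107, 109, 109, 111, 108, 152, 225, 213, 207, 210, 201, 146, 226, 255, 214, 157, 185, 207]
bar [[ 0.5544  0.0018  0.185 ]
 [ 0.6076 -0.0503  0.185 ]] len 0.07448089517325916 ang -44.39469926439715 mid [ 0.581  -0.0243  0.185 ]
guard [ 0.582  -0.0275] R 0.09380777607460289 2433
tray tri [[ 0.4607 -0.2802  0.0173  0.012 ]
 [ 0.6737 -0.4119  0.015   0.0719]
 [ 0.6211 -0.1983  0.2097  0.0653]]
wrist tray corners [[ 0.465  -0.2619  0.035 ]
 [ 0.4434 -0.404   0.035 ]
 [ 0.6745 -0.2962  0.035 ]]
```

```bash
python3 - <<'E'
from h import *
import pickle
np.set_printoptions(precision=4,suppress=True)
i=pickle.load(open("w1.pkl","rb"));w=cv2.imread("pics/w1.png")
H,S,V=cv2.split(cv2.cvtColor(w,cv2.COLOR_BGR2HSV))
m=((H<8)|(H>172))&(S>140)&(V>221);m[:160]=0;m[270:]=0;m[:,:280]=0;m[:,345:]=0
m=cv2.morphologyEx(m.astype(np.uint8),cv2.MORPH_OPEN,np.ones((3,3)))
cs,l=comps(m,100)
for k,s,c in cs:
    ys,xs=np.nonzero(l==k);P=plane(i,np.c_[xs,ys],.185)[:,:2].astype(np.float32)
    print(s,c,cv2.minAreaRect(P*1000), P.mean(0))
o=r.get_obs();R=Ro.from_rotvec(o["orientation"]).as_matrix();print(R,o["tcp_pos"])
np.save("R.npy",R)
for t in [(.5805,-.0265,.200)]: print("tool delta mm",R.T@(np.array(t)-o["tcp_pos"])*1000)
E
```

```text
[ 289  178   36   84 1592] [306.7802 217.8084] ((577.2192993164062, -32.04472732543945), (23.19274139404297, 69.4462890625), 49.36570739746094) [ 0.5768 -0.0279]
[319 190  19  43 529] [327.8809 210.1418] ((586.495361328125, -11.280216217041016), (12.851905822753906, 35.24689483642578), 49.283470153808594) [ 0.5856 -0.0119]
[[-0.6471  0.7624 -0.0007]
 [ 0.7624  0.6471 -0.0001]
 [ 0.0003 -0.0006 -1.    ]] [ 0.5839 -0.0224  0.361 ]
tool delta mm [ -0.9983  -5.1911 160.9648]
```

```bash
python3 - <<'E'
import cv2
w=cv2.imread("pics/w1.png")[160:275,265:365]
cv2.imwrite("pics/d.png",cv2.resize(w,None,fx=5,fy=5,interpolation=0))
E
```

```text
(no output)
```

View pics/d.png

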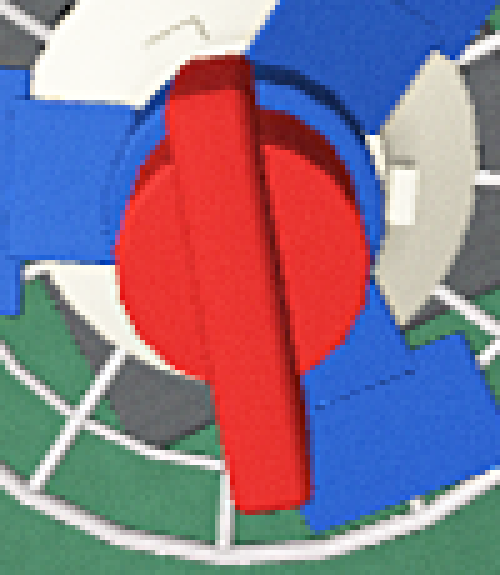

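The crop shows the bar's top face with corners at about (298.4,180.6), (316,178.4), (312,262) and (325.5,261) in full-image pixels.

```bash
python3 - <<'E'
from h import *
import pickle
np.set_printoptions(precision=4,suppress=True)
i=pickle.load(open("w1.pkl","rb"))
P=plane(i,[(298.4,180.6),(316,178.4),(312,262.2),(325.5,261)],.185);print(P)
for a,b in((0,2),(1,3),(0,1),(2,3)):
    d=P[b]-P[a];print(np.linalg.norm(d),np.degrees(np.arctan2(d[1],d[0])))
c=P.mean(0);print(c)
R=np.load("R.npy");o=r.get_obs();print(R.T@(np.r_[c[:2],.184]-o["tcp_pos"])*1000)
E
```

```text
[[ 0.5524 -0.0087  0.185 ]
 [ 0.5618  0.0015  0.185 ]
 [ 0.6045 -0.0544  0.185 ]
 [ 0.6124 -0.0463  0.185 ]]
0.06929728896250789 -41.211536641716236
0.06960930244153354 -43.32127481645002
0.01392256916309592 47.27741627811415
0.011372733780604946 45.60299728871463
[ 0.5828 -0.027   0.185 ]
[ -2.8394  -3.7547 176.9633]
```

Call:
step_arm:
  moves:
    - {"rx": 0, "ry": 0, "rz": -7, "dx": 0, "dy": 0, "dz": 0, "gripper": 1}
    - {"rx": 0, "ry": 0, "rz": 0, "dx": -2.2, "dy": -4.5, "dz": 20, "gripper": 1}
    - {"rx": 0, "ry": 0, "rz": 0, "dx": 0, "dy": 0, "dz": 40, "gripper": 1}
    - {"rx": 0, "ry": 0, "rz": 0, "dx": 0, "dy": 0, "dz": 40, "gripper": 1}
    - {"rx": 0, "ry": 0, "rz": 0, "dx": 0, "dy": 0, "dz": 40, "gripper": 1}
    - {"rx": 0, "ry": 0, "rz": 0, "dx": 0, "dy": 0, "dz": 17, "gripper": 1}
    - {"rx": 0, "ry": 0, "rz": 0, "dx": 0, "dy": 0, "dz": 10, "gripper": 1}
    - {"rx": 0, "ry": 0, "rz": 0, "dx": 0, "dy": 0, "dz": 10, "gripper": 1}
    - {"rx": 0, "ry": 0, "rz": 0, "dx": 0, "dy": 0, "dz": 0, "gripper": 1}
    - {"rx": 0, "ry": 0, "rz": 0, "dx": 0, "dy": 0, "dz": 0, "gripper": 1}
  grip_force: 40

```text
clock: 3.9
tcp_pos: [0.5832, -0.0273, 0.1851]
orientation: [1.147, 2.923, 0.001]
contact_force: [-0.5, -0.1, 0.1]
grip_width: 0.0857
gripper_force: 0.0
```

Call:
step_arm:
  moves:
    - {"rx": 0, "ry": 0, "rz": 0, "dx": 0, "dy": 0, "dz": 0, "gripper": -0.4}
    - {"rx": 0, "ry": 0, "rz": 0, "dx": 0, "dy": 0, "dz": 0, "gripper": -0.5}
    - {"rx": 0, "ry": 0, "rz": 0, "dx": 0, "dy": 0, "dz": 0, "gripper": -0.5}
    - {"rx": 0, "ry": 0, "rz": 0, "dx": 0, "dy": 0, "dz": 0, "gripper": -0.6}
    - {"rx": 0, "ry": 0, "rz": 0, "dx": 0, "dy": 0, "dz": 0, "gripper": -0.7}
    - {"rx": 0, "ry": 0, "rz": 0, "dx": 0, "dy": 0, "dz": 0, "gripper": -1}
    - {"rx": 0, "ry": 0, "rz": 0, "dx": 0, "dy": 0, "dz": 0, "gripper": -1}
    - {"rx": 0, "ry": 0, "rz": 0, "dx": 0, "dy": 0, "dz": 0, "gripper": -1}

```text
clock: 4.9
tcp_pos: [0.5827, -0.0273, 0.1844]
orientation: [1.148, 2.924, 0.0]
contact_force: [0.0, 0.3, 1.4]
grip_width: 0.0131
gripper_force: 40.5
```

Call:
step_arm:
  moves:
    - {"rx": 0, "ry": 0, "rz": 5, "dx": 0, "dy": 0, "dz": 0, "gripper": -1}
    - {"rx": 0, "ry": 0, "rz": 5, "dx": 0, "dy": 0, "dz": 0, "gripper": -1}
    - {"rx": 0, "ry": 0, "rz": 5, "dx": 0, "dy": 0, "dz": 0, "gripper": -1}
    - {"rx": 0, "ry": 0, "rz": 5, "dx": 0, "dy": 0, "dz": 0, "gripper": -1}
    - {"rx": 0, "ry": 0, "rz": 5, "dx": 0, "dy": 0, "dz": 0, "gripper": -1}
    - {"rx": 0, "ry": 0, "rz": 5, "dx": 0, "dy": 0, "dz": 0, "gripper": -1}
    - {"rx": 0, "ry": 0, "rz": 5, "dx": 0, "dy": 0, "dz": 0, "gripper": -1}
    - {"rx": 0, "ry": 0, "rz": 5, "dx": 0, "dy": 0, "dz": 0, "gripper": -1}
    - {"rx": 0, "ry": 0, "rz": 5, "dx": 0, "dy": 0, "dz": 0, "gripper": -1}
    - {"rx": 0, "ry": 0, "rz": 5, "dx": 0, "dy": 0, "dz": 0, "gripper": -1}
    - {"rx": 0, "ry": 0, "rz": 0, "dx": 0, "dy": 0, "dz": 0, "gripper": -1}

```text
clock: 6.28
tcp_pos: [0.5829, -0.0271, 0.1844]
orientation: [2.275, 2.166, 0.0]
contact_force: [-0.2, 0.6, 2.1]
grip_width: 0.0131
gripper_force: 40.7
```

```bash
python3 - <<'E'
from h import *
np.set_printoptions(precision=3,suppress=True)
o=r.get_obs();print(o["joints"],o["moment"],o["contact_force"])
E
```

```text
[-0.604  0.489  0.727  1.882 -0.403  0.921  0.266] [ 0.119 -0.043  0.033] [-0.223  0.636  2.132]
```

Call:
step_arm:
  moves:
    - {"rx": 0, "ry": 0, "rz": 5, "dx": 0, "dy": 0, "dz": 0, "gripper": -1}
    - {"rx": 0, "ry": 0, "rz": 5, "dx": 0, "dy": 0, "dz": 0, "gripper": -1}
    - {"rx": 0, "ry": 0, "rz": 5, "dx": 0, "dy": 0, "dz": 0, "gripper": -1}
    - {"rx": 0, "ry": 0, "rz": 5, "dx": 0, "dy": 0, "dz": 0, "gripper": -1}
    - {"rx": 0, "ry": 0, "rz": 5, "dx": 0, "dy": 0, "dz": 0, "gripper": -1}
    - {"rx": 0, "ry": 0, "rz": 5, "dx": 0, "dy": 0, "dz": 0, "gripper": -1}
    - {"rx": 0, "ry": 0, "rz": 5, "dx": 0, "dy": 0, "dz": 0, "gripper": -1}
    - {"rx": 0, "ry": 0, "rz": 5, "dx": 0, "dy": 0, "dz": 0, "gripper": -1}
    - {"rx": 0, "ry": 0, "rz": 5, "dx": 0, "dy": 0, "dz": 0, "gripper": -1}
    - {"rx": 0, "ry": 0, "rz": 5, "dx": 0, "dy": 0, "dz": 0, "gripper": -1}
    - {"rx": 0, "ry": 0, "rz": 4, "dx": 0, "dy": 0, "dz": 0, "gripper": -1}
    - {"rx": 0, "ry": 0, "rz": 3, "dx": 0, "dy": 0, "dz": 0, "gripper": -1}
    - {"rx": 0, "ry": 0, "rz": 0, "dx": 0, "dy": 0, "dz": 0, "gripper": -1}
    - {"rx": 0, "ry": 0, "rz": 0, "dx": 0, "dy": 0, "dz": -5, "gripper": -1}
    - {"rx": 0, "ry": 0, "rz": 0, "dx": 0, "dy": 0, "dz": 0, "gripper": -1}

```text
clock: 8.15
tcp_pos: [0.5825, -0.0274, 0.1894]
orientation: [-3.033, -0.818, 0.0]
contact_force: [-0.0, 0.0, -0.1]
grip_width: 0.0131
gripper_force: 40.2
```

Call:
step_arm:
  moves:
    - {"rx": 0, "ry": 0, "rz": 0, "dx": 0, "dy": 0, "dz": -5, "gripper": -1}
    - {"rx": 0, "ry": 0, "rz": 0, "dx": 0, "dy": 0, "dz": -5, "gripper": -1}
    - {"rx": 0, "ry": 0, "rz": 0, "dx": 0, "dy": 0, "dz": 0, "gripper": -1}

```text
clock: 8.52
tcp_pos: [0.583, -0.0274, 0.1998]
orientation: [3.033, 0.817, 0.001]
contact_force: [0.5, 0.1, -1.5]
grip_width: 0.0135
gripper_force: 40.2
```

Call:
step_arm:
  moves:
    - {"rx": 0, "ry": 0, "rz": 0, "dx": 0, "dy": 0, "dz": -10, "gripper": -1}
    - {"rx": 0, "ry": 0, "rz": 0, "dx": 0, "dy": 0, "dz": -15, "gripper": -1}
    - {"rx": 0, "ry": 0, "rz": 0, "dx": 0, "dy": 0, "dz": -20, "gripper": -1}
    - {"rx": 0, "ry": 0, "rz": 0, "dx": 0, "dy": 0, "dz": -20, "gripper": -1}
    - {"rx": 0, "ry": 0, "rz": 0, "dx": 0, "dy": 0, "dz": -20, "gripper": -1}
    - {"rx": 0, "ry": 0, "rz": 0, "dx": 0, "dy": 0, "dz": 0, "gripper": -1}

```text
clock: 9.28
tcp_pos: [0.5836, -0.0275, 0.2863]
orientation: [3.033, 0.817, 0.005]
contact_force: [0.4, 0.1, -1.0]
grip_width: 0.0131
gripper_force: 40.3
```

```bash
python3 - <<'E'
from h import *
import pickle
np.set_printoptions(precision=4,suppress=True)
o=r.get_obs();R=Ro.from_rotvec(o["orientation"]).as_matrix();print(R,o["tcp_pos"],o["joints"])
i=r.camera_info("wrist");w=r.grab_frame("wrist");pickle.dump(i,open("w2.pkl","wb"));cv2.imwrite("pics/w2.png",w)
print("nut expected at px",proj(i,o["tcp_pos"]-[0,0,.0345]))
B=r.camera_info("side");b=r.grab_frame("side");cv2.imwrite("pics/b2.png",b)
cv2.imwrite("pics/m.png",np.hstack([cv2.resize(w,(440,330)),b[150:315,230:410].repeat(2,0).repeat(2,1)]))
E
```

```text
[[ 0.8647  0.5023  0.0033]
 [ 0.5023 -0.8647  0.0005]
 [ 0.003   0.0012 -1.    ]] [ 0.5836 -0.0275  0.2863] [-0.8523  0.4861  1.1054  1.791  -0.4743  1.1589 -0.6413]
nut expected at px [[316.8265 296.2356]]
```

View pics/m.png

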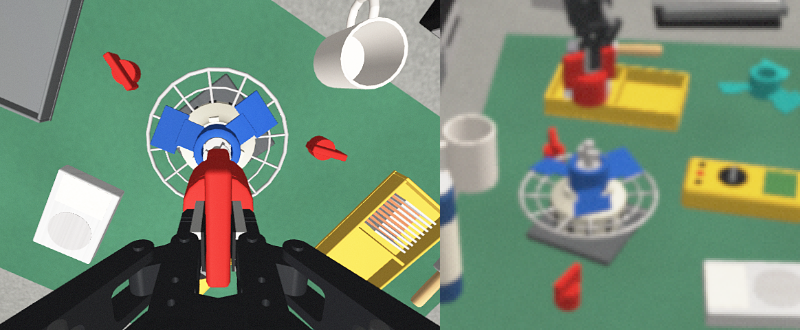

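The nut is held clear of the shaft, the blade is still on it, and the empty bay is the half of the tray nearest the robot. Next I carry the nut to the bay.

Call:
step_arm:
  moves:
    - {"rx": 0, "ry": 0, "rz": 0, "dx": -15, "dy": 15, "dz": 0, "gripper": -1}
    - {"rx": 0, "ry": 0, "rz": 0, "dx": -24, "dy": 25, "dz": 0, "gripper": -1}
    - {"rx": 0, "ry": 0, "rz": 0, "dx": -24, "dy": 25, "dz": 0, "gripper": -1}
    - {"rx": 0, "ry": 0, "rz": 0, "dx": -24, "dy": 25, "dz": 0, "gripper": -1}
    - {"rx": 0, "ry": 0, "rz": 0, "dx": -24, "dy": 25, "dz": 0, "gripper": -1}
    - {"rx": 0, "ry": 0, "rz": 0, "dx": -24, "dy": 25, "dz": 0, "gripper": -1}
    - {"rx": 0, "ry": 0, "rz": 0, "dx": -24, "dy": 25, "dz": 0, "gripper": -1}
    - {"rx": 0, "ry": 0, "rz": 0, "dx": -24, "dy": 25, "dz": 0, "gripper": -1}
    - {"rx": 0, "ry": 0, "rz": 0, "dx": -22, "dy": 25, "dz": 0, "gripper": -1}
    - {"rx": 0, "ry": 0, "rz": 0, "dx": -20, "dy": 21, "dz": 0, "gripper": -1}
    - {"rx": 0, "ry": 0, "rz": 9.7, "dx": 0, "dy": 0, "dz": 0, "gripper": -1}
    - {"rx": 0, "ry": 0, "rz": 9.7, "dx": 0, "dy": 0, "dz": 0, "gripper": -1}
    - {"rx": 0, "ry": 0, "rz": 9.7, "dx": 0, "dy": 0, "dz": 0, "gripper": -1}
    - {"rx": 0, "ry": 0, "rz": 9.7, "dx": 0, "dy": 0, "dz": 0, "gripper": -1}
    - {"rx": 0, "ry": 0, "rz": 0, "dx": 0, "dy": 0, "dz": 30, "gripper": -1}
    - {"rx": 0, "ry": 0, "rz": 0, "dx": 0, "dy": 0, "dz": 40, "gripper": -1}
    - {"rx": 0, "ry": 0, "rz": 0, "dx": 0, "dy": 0, "dz": 30, "gripper": -1}
    - {"rx": 0, "ry": 0, "rz": 0, "dx": 0, "dy": 0, "dz": 20, "gripper": -1}
    - {"rx": 0, "ry": 0, "rz": 0, "dx": 0, "dy": 0, "dz": 0, "gripper": -1}
    - {"rx": 0, "ry": 0, "rz": 0, "dx": 0, "dy": 0, "dz": 0, "gripper": -1}

```text
clock: 11.88
tcp_pos: [0.5067, -0.3453, 0.1654]
orientation: [3.132, -0.238, 0.002]
contact_force: [-0.0, -1.0, -0.7]
grip_width: 0.0132
gripper_force: 40.3
```

```bash
python3 - <<'E'
from h import *
np.set_printoptions(precision=4,suppress=True)
o=r.get_obs();R=Ro.from_rotvec(o["orientation"]).as_matrix();print(R,o["tcp_pos"],o["joints"])
w=r.grab_frame("wrist");b=r.grab_frame("side");a=r.grab_frame("scene")
for n,i in(("scene",r.camera_info("scene")),("side",r.camera_info("side"))): print(n,proj(i,[[.508,-.344,.035],[.561,-.352,.035]]))
cv2.imwrite("pics/m2.png",np.hstack([cv2.resize(w[:, :],(400,300)),cv2.resize(np.vstack([b[140:230,250:385],a[160:250,170:305]]),(400,533))[:300] if 0 else cv2.resize(b[150:240,255:375],(400,300),interpolation=2)]))
cv2.imwrite("pics/a3.png",a)
E
```

```text
[[ 0.9885 -0.1511  0.001 ]
 [-0.1511 -0.9885 -0.0011]
 [ 0.0012  0.0009 -1.    ]] [ 0.5067 -0.3453  0.1654] [-0.2162  0.7305  1.0703  1.8372 -0.746   1.0399 -0.5648]
scene [[239.3577 199.0421]
 [224.8172 207.1912]]
side [[334.0581 195.4253]
 [318.1617 193.3315]]
```

View pics/m2.png

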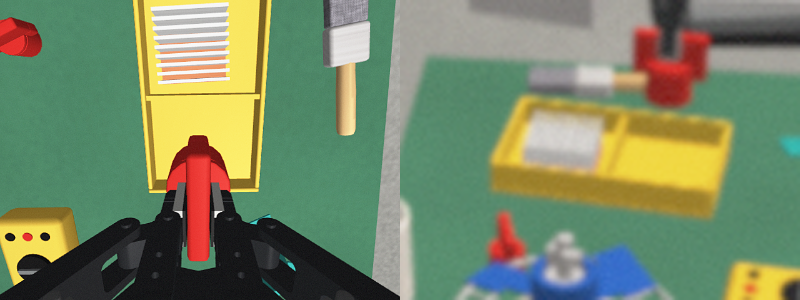

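The wrist view shows the tray squared up to the tool. Its divider runs from about (235,152) to (418,152) and its near rim from about (239,303) to (413,303), in full-image pixels.

```bash
python3 - <<'E'
from h import *
np.set_printoptions(precision=4,suppress=True)
o=r.get_obs();R=Ro.from_rotvec(o["orientation"]).as_matrix();i=r.camera_info("wrist")
P=plane(i,[(235,152),(418,152),(413,303),(239,303)],.035);print(P)
c=P.mean(0);print(c,R.T@(c-o["tcp_pos"])*1000,[np.linalg.norm(P[a]-P[b]) for a,b in((0,1),(1,2),(2,3),(3,0))])
E
```

```text
[[ 0.5709 -0.301   0.035 ]
 [ 0.5528 -0.4187  0.035 ]
 [ 0.4445 -0.4072  0.035 ]
 [ 0.464  -0.2805  0.035 ]]
[ 0.508  -0.3519  0.035 ] [  1.8034   6.6419 130.4395] [np.float64(0.1190856125429192), np.float64(0.10895271766777678), np.float64(0.12818910827657484), np.float64(0.10886364964852425)]
```

Call:
step_arm:
  moves:
    - {"rx": 0, "ry": 0, "rz": 0, "dx": 2, "dy": 5, "dz": 10, "gripper": -1}
    - {"rx": 0, "ry": 0, "rz": 0, "dx": 0, "dy": 0, "dz": 25, "gripper": -1}
    - {"rx": 0, "ry": 0, "rz": 0, "dx": 0, "dy": 0, "dz": 25, "gripper": -1}
    - {"rx": 0, "ry": 0, "rz": 0, "dx": 0, "dy": 0, "dz": 15, "gripper": -1}
    - {"rx": 0, "ry": 0, "rz": 0, "dx": 0, "dy": 0, "dz": 8, "gripper": -1}
    - {"rx": 0, "ry": 0, "rz": 0, "dx": 0, "dy": 0, "dz": 3, "gripper": -1}
    - {"rx": 0, "ry": 0, "rz": 0, "dx": 0, "dy": 0, "dz": 2, "gripper": -1}
    - {"rx": 0, "ry": 0, "rz": 0, "dx": 0, "dy": 0, "dz": 1, "gripper": -1}
    - {"rx": 0, "ry": 0, "rz": 0, "dx": 0, "dy": 0, "dz": 0, "gripper": -1}

```text
clock: 13.15
tcp_pos: [0.508, -0.3497, 0.0756]
orientation: [3.133, -0.237, 0.001]
contact_force: [0.6, -0.0, -1.4]
grip_width: 0.0129
gripper_force: 40.3
```

Call:
step_arm:
  moves:
    - {"rx": 0, "ry": 0, "rz": 0, "dx": 0, "dy": 0, "dz": 1, "gripper": -1}
    - {"rx": 0, "ry": 0, "rz": 0, "dx": 0, "dy": 0, "dz": 0.5, "gripper": -1}
    - {"rx": 0, "ry": 0, "rz": 0, "dx": 0, "dy": 0, "dz": 0, "gripper": -1}
    - {"rx": 0, "ry": 0, "rz": 0, "dx": 0, "dy": 0, "dz": 0, "gripper": -1}

```text
clock: 13.65
tcp_pos: [0.5079, -0.3497, 0.0744]
orientation: [-3.132, 0.237, -0.001]
contact_force: [-1.7, 1.1, 5.7]
grip_width: 0.0133
gripper_force: 41.1
```

Call:
step_arm:
  moves:
    - {"rx": 0, "ry": 0, "rz": 0, "dx": 0, "dy": 0, "dz": 0, "gripper": -0.5}
    - {"rx": 0, "ry": 0, "rz": 0, "dx": 0, "dy": 0, "dz": 0, "gripper": -0.2}
    - {"rx": 0, "ry": 0, "rz": 0, "dx": 0, "dy": 0, "dz": 0, "gripper": -0.1}
    - {"rx": 0, "ry": 0, "rz": 0, "dx": 0, "dy": 0, "dz": 0, "gripper": -0.1}
    - {"rx": 0, "ry": 0, "rz": 0, "dx": 0, "dy": 0, "dz": 0, "gripper": -0.1}
    - {"rx": 0, "ry": 0, "rz": 0, "dx": 0, "dy": 0, "dz": -10, "gripper": -0.1}
    - {"rx": 0, "ry": 0, "rz": 0, "dx": 0, "dy": 0, "dz": -20, "gripper": -0.1}
    - {"rx": 0, "ry": 0, "rz": 0, "dx": 0, "dy": 0, "dz": -30, "gripper": -0.1}
    - {"rx": 0, "ry": 0, "rz": 0, "dx": 0, "dy": 0, "dz": -50, "gripper": 1}
    - {"rx": 0, "ry": 0, "rz": 0, "dx": 0, "dy": 0, "dz": -50, "gripper": 1}
    - {"rx": 0, "ry": 0, "rz": 0, "dx": 0, "dy": 0, "dz": -50, "gripper": 1}
    - {"rx": 0, "ry": 0, "rz": 0, "dx": 0, "dy": 0, "dz": -40, "gripper": 1}
    - {"rx": 0, "ry": 0, "rz": 0, "dx": 0, "dy": 0, "dz": 0, "gripper": 1}
    - {"rx": 0, "ry": 0, "rz": 0, "dx": 0, "dy": 0, "dz": 0, "gripper": 1}

```text
clock: 15.4
tcp_pos: [0.5075, -0.3494, 0.3241]
orientation: [-3.132, 0.237, -0.001]
contact_force: [0.2, 0.5, 0.2]
grip_width: 0.0853
gripper_force: 0.0
```

Call:
step_arm:
  moves:
    - {"rx": 0, "ry": 0, "rz": 0, "dx": 3.3, "dy": -41.2, "dz": 0, "gripper": 1}
    - {"rx": 0, "ry": 0, "rz": 0, "dx": 3.3, "dy": -41.2, "dz": 0, "gripper": 1}
    - {"rx": 0, "ry": 0, "rz": 0, "dx": 3.3, "dy": -41.2, "dz": 0, "gripper": 1}
    - {"rx": 0, "ry": 0, "rz": 0, "dx": 3.3, "dy": -41.2, "dz": 0, "gripper": 1}
    - {"rx": 0, "ry": 0, "rz": 0, "dx": 3.3, "dy": -41.2, "dz": 0, "gripper": 1}
    - {"rx": 0, "ry": 0, "rz": 0, "dx": 3.3, "dy": -41.2, "dz": 0, "gripper": 1}
    - {"rx": 0, "ry": 0, "rz": 0, "dx": 3.3, "dy": -41.2, "dz": 0, "gripper": 1}
    - {"rx": 0, "ry": 0, "rz": 0, "dx": 3.3, "dy": -41.2, "dz": 0, "gripper": 1}
    - {"rx": 0, "ry": 0, "rz": -9.9, "dx": 0, "dy": 0, "dz": 0, "gripper": 1}
    - {"rx": 0, "ry": 0, "rz": -9.9, "dx": 0, "dy": 0, "dz": 0, "gripper": 1}
    - {"rx": 0, "ry": 0, "rz": -9.9, "dx": 0, "dy": 0, "dz": 0, "gripper": 1}
    - {"rx": 0, "ry": 0, "rz": -9.9, "dx": 0, "dy": 0, "dz": 0, "gripper": 1}
    - {"rx": 0, "ry": 0, "rz": -9.9, "dx": 0, "dy": 0, "dz": 0, "gripper": 1}
    - {"rx": 0, "ry": 0, "rz": -9.9, "dx": 0, "dy": 0, "dz": 0, "gripper": 1}
    - {"rx": 0, "ry": 0, "rz": -9.9, "dx": 0, "dy": 0, "dz": 0, "gripper": 1}
    - {"rx": 0, "ry": 0, "rz": -9.9, "dx": 0, "dy": 0, "dz": 0, "gripper": 1}
    - {"rx": 0, "ry": 0, "rz": -9.9, "dx": 0, "dy": 0, "dz": 0, "gripper": 1}
    - {"rx": 0, "ry": 0, "rz": -9.9, "dx": 0, "dy": 0, "dz": 0, "gripper": 1}
    - {"rx": 0, "ry": 0, "rz": -9.9, "dx": 0, "dy": 0, "dz": 0, "gripper": 1}
    - {"rx": 0, "ry": 0, "rz": 0, "dx": 0, "dy": 0, "dz": 0, "gripper": 1}

```text
clock: 17.9
tcp_pos: [0.5828, -0.0278, 0.323]
orientation: [-2.015, -2.408, 0.001]
contact_force: [0.6, 0.4, -0.2]
grip_width: 0.0853
gripper_force: 0.0
```

```bash
python3 - <<'E'
from h import *
import pickle
np.set_printoptions(precision=4,suppress=True)
o=r.get_obs();R=Ro.from_rotvec(o["orientation"]).as_matrix();print(R,o["tcp_pos"],o["joints"],r.tcp_to_tips,o["contact_force"])
i=r.camera_info("wrist");w=r.grab_frame("wrist");b=r.grab_frame("side");a=r.grab_frame("scene")
pickle.dump(i,open("w4.pkl","wb"));cv2.imwrite("pics/w4.png",w)
print("hub top expected px",proj(i,[.5825,-.0273,.115]),"shaft",proj(i,[.5825,-.0273,.147]))
P=np.array([[.567,.328,.03]]);print(proj(r.camera_info("scene"),P))
cv2.imwrite("pics/m4.png",np.hstack([cv2.resize(w[:, :],(480,360)),np.vstack([cv2.resize(b[150:240,255:375],(240,180)),cv2.resize(a[160:250,170:290],(240,180))])]))
E
```

```text
[[-0.1761  0.9844 -0.0018]
 [ 0.9844  0.1761  0.0003]
 [ 0.0006 -0.0017 -1.    ]] [ 0.5828 -0.0278  0.323 ] [-0.7189  0.3483  0.8627  1.736  -0.2832  1.1898  0.3984] 0.022 [ 0.6165  0.4277 -0.1978]
hub top expected px [[317.6874 208.7325]] shaft [[317.6846 217.6814]]
[[421.3236 324.2227]]
```

View pics/m4.png

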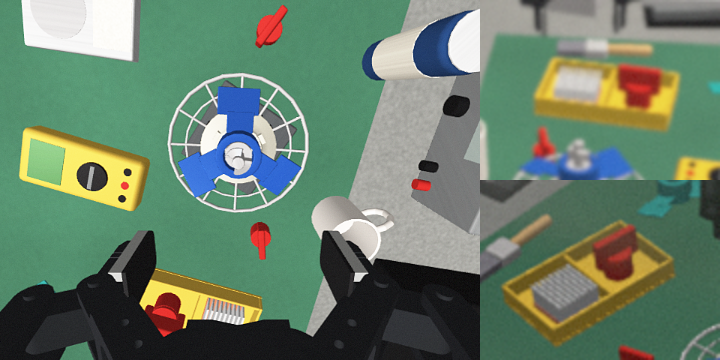

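The nut stands in its bay, and the hub appears at about (320,208), where I predicted it. I'm descending on the blade hub.

Call:
step_arm:
  moves:
    - {"rx": 0, "ry": 0, "rz": 0, "dx": 0, "dy": 0, "dz": 40, "gripper": 1}
    - {"rx": 0, "ry": 0, "rz": 0, "dx": 0, "dy": 0, "dz": 40, "gripper": 1}
    - {"rx": 0, "ry": 0, "rz": 0, "dx": 0, "dy": 0, "dz": 40, "gripper": 1}
    - {"rx": 0, "ry": 0, "rz": 0, "dx": 0, "dy": 0, "dz": 40, "gripper": 1}
    - {"rx": 0, "ry": 0, "rz": 0, "dx": 0, "dy": 0, "dz": 20, "gripper": 1}
    - {"rx": 0, "ry": 0, "rz": 0, "dx": 0, "dy": 0, "dz": 10, "gripper": 1}
    - {"rx": 0, "ry": 0, "rz": 0, "dx": 0, "dy": 0, "dz": 8, "gripper": 1}
    - {"rx": 0, "ry": 0, "rz": 0, "dx": 0, "dy": 0, "dz": 4, "gripper": 1}
    - {"rx": 0, "ry": 0, "rz": 0, "dx": 0, "dy": 0, "dz": 0, "gripper": 1}
    - {"rx": 0, "ry": 0, "rz": 0, "dx": 0, "dy": 0, "dz": 0, "gripper": 1}

```text
clock: 19.3
tcp_pos: [0.5839, -0.0278, 0.1224]
orientation: [2.014, 2.41, 0.001]
contact_force: [-0.2, -0.2, 0.4]
grip_width: 0.0856
gripper_force: 0.0
```

Call:
step_arm:
  moves:
    - {"rx": 0, "ry": 0, "rz": 0, "dx": 0, "dy": 0, "dz": 0, "gripper": 0.6}
    - {"rx": 0, "ry": 0, "rz": 0, "dx": 0, "dy": 0, "dz": 0, "gripper": 0.4}
    - {"rx": 0, "ry": 0, "rz": 0, "dx": 0, "dy": 0, "dz": 0, "gripper": 0.3}
    - {"rx": 0, "ry": 0, "rz": 0, "dx": 0, "dy": 0, "dz": 0, "gripper": 0.1}
    - {"rx": 0, "ry": 0, "rz": 0, "dx": 0, "dy": 0, "dz": 0, "gripper": -0.2}
    - {"rx": 0, "ry": 0, "rz": 0, "dx": 0, "dy": 0, "dz": 0, "gripper": -0.2}
  grip_force: 30

```text
clock: 20.05
tcp_pos: [0.5835, -0.0278, 0.1222]
orientation: [-2.014, -2.411, -0.0]
contact_force: [-2.1, 0.0, 5.2]
grip_width: 0.0536
gripper_force: 31.7
```

Call:
step_arm:
  moves:
    - {"rx": 0, "ry": 0, "rz": 0, "dx": 0, "dy": 0, "dz": 0, "gripper": -0.3}
    - {"rx": 0, "ry": 0, "rz": 0, "dx": 0, "dy": 0, "dz": 0, "gripper": -0.3}
    - {"rx": 0, "ry": 0, "rz": 0, "dx": 0, "dy": 0, "dz": -4, "gripper": -0.3}
    - {"rx": 0, "ry": 0, "rz": 0, "dx": 0, "dy": 0, "dz": -6, "gripper": -0.3}
    - {"rx": 0, "ry": 0, "rz": 0, "dx": 0, "dy": 0, "dz": -8, "gripper": -0.3}
    - {"rx": 0, "ry": 0, "rz": 0, "dx": 0, "dy": 0, "dz": 0, "gripper": -0.3}
  grip_force: 50

```text
clock: 20.8
tcp_pos: [0.5841, -0.0278, 0.1406]
orientation: [2.014, 2.41, 0.002]
contact_force: [0.3, 0.9, -1.0]
grip_width: 0.0535
gripper_force: 52.7
```

```bash
python3 - <<'E'
from h import *
w=r.grab_frame("wrist");b=r.grab_frame("side");a=r.grab_frame("scene")
cv2.imwrite("pics/m5.png",np.hstack([cv2.resize(w,(400,300)),cv2.resize(b[190:280,245:365],(400,300),interpolation=2)]))
E
```

```text
(no output)
```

View pics/m5.png

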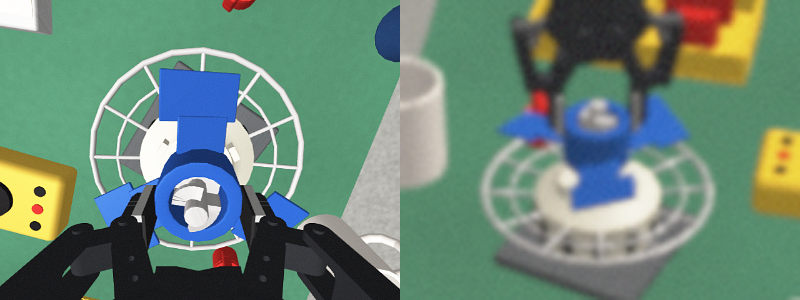

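The blade is coming up level, gripped on the hub's top rim, with the guard and base unmoved.

Call:
step_arm:
  moves:
    - {"rx": 0, "ry": 0, "rz": 0, "dx": 0, "dy": 0, "dz": -10, "gripper": -0.3}
    - {"rx": 0, "ry": 0, "rz": 0, "dx": 0, "dy": 0, "dz": -20, "gripper": -0.3}
    - {"rx": 0, "ry": 0, "rz": 0, "dx": 0, "dy": 0, "dz": -30, "gripper": -0.3}
    - {"rx": 0, "ry": 0, "rz": 0, "dx": 0, "dy": 0, "dz": -30, "gripper": -0.3}
    - {"rx": 0, "ry": 0, "rz": 0, "dx": 0, "dy": 0, "dz": -20, "gripper": -0.3}
    - {"rx": 0, "ry": 0, "rz": 0, "dx": 0, "dy": 0, "dz": -10, "gripper": -0.3}
    - {"rx": 0, "ry": 0, "rz": 0, "dx": 20, "dy": 2, "dz": 0, "gripper": -0.3}
    - {"rx": 0, "ry": 0, "rz": 0, "dx": 35, "dy": 4, "dz": 0, "gripper": -0.3}
    - {"rx": 0, "ry": 0, "rz": 0, "dx": 35, "dy": 5, "dz": 0, "gripper": -0.3}
    - {"rx": 0, "ry": 0, "rz": 0, "dx": 35, "dy": 5, "dz": 0, "gripper": -0.3}
    - {"rx": 0, "ry": 0, "rz": 0, "dx": 35, "dy": 5, "dz": 0, "gripper": -0.3}
    - {"rx": 0, "ry": 0, "rz": 0, "dx": 35, "dy": 5, "dz": 0, "gripper": -0.3}
    - {"rx": 0, "ry": 0, "rz": 0, "dx": 35, "dy": 5, "dz": 0, "gripper": -0.3}
    - {"rx": 0, "ry": 0, "rz": 0, "dx": 35, "dy": 5, "dz": 0, "gripper": -0.3}
    - {"rx": 0, "ry": 0, "rz": 0, "dx": 35, "dy": 5, "dz": 0, "gripper": -0.3}
    - {"rx": 0, "ry": 0, "rz": 0, "dx": 33, "dy": 3, "dz": 0, "gripper": -0.3}
    - {"rx": 0, "ry": 0, "rz": 0, "dx": 20, "dy": 2, "dz": 0, "gripper": -0.3}
    - {"rx": 0, "ry": 0, "rz": 0, "dx": 0, "dy": 0, "dz": 0, "gripper": -0.3}
    - {"rx": 0, "ry": 0, "rz": 0, "dx": 0, "dy": 0, "dz": 0, "gripper": -0.3}

```text
clock: 23.32
tcp_pos: [0.5662, 0.326, 0.2596]
orientation: [2.016, 2.408, -0.002]
contact_force: [0.2, 0.0, -0.5]
grip_width: 0.0527
gripper_force: 52.7
```

Call:
step_arm:
  moves:
    - {"rx": 0, "ry": 0, "rz": 0, "dx": 0, "dy": 0, "dz": 20, "gripper": -0.3}
    - {"rx": 0, "ry": 0, "rz": 0, "dx": 0, "dy": 0, "dz": 40, "gripper": -0.3}
    - {"rx": 0, "ry": 0, "rz": 0, "dx": 0, "dy": 0, "dz": 40, "gripper": -0.3}
    - {"rx": 0, "ry": 0, "rz": 0, "dx": 0, "dy": 0, "dz": 40, "gripper": -0.3}
    - {"rx": 0, "ry": 0, "rz": 0, "dx": 0, "dy": 0, "dz": 25, "gripper": -0.3}
    - {"rx": 0, "ry": 0, "rz": 0, "dx": 0, "dy": 0, "dz": 15, "gripper": -0.3}
    - {"rx": 0, "ry": 0, "rz": 0, "dx": 0, "dy": 0, "dz": 10, "gripper": -0.3}
    - {"rx": 0, "ry": 0, "rz": 0, "dx": 0, "dy": 0, "dz": 8, "gripper": -0.3}
    - {"rx": 0, "ry": 0, "rz": 0, "dx": 0, "dy": 0, "dz": 5, "gripper": -0.3}
    - {"rx": 0, "ry": 0, "rz": 0, "dx": 0, "dy": 0, "dz": 2, "gripper": -0.3}
    - {"rx": 0, "ry": 0, "rz": 0, "dx": 0, "dy": 0, "dz": 0, "gripper": -0.3}

```text
clock: 24.7
tcp_pos: [0.5662, 0.3279, 0.0551]
orientation: [2.014, 2.411, 0.001]
contact_force: [0.4, -0.1, -1.0]
grip_width: 0.0532
gripper_force: 52.7
```

Call:
step_arm:
  moves:
    - {"rx": 0, "ry": 0, "rz": 0, "dx": 0, "dy": 0, "dz": 1, "gripper": -0.3}
    - {"rx": 0, "ry": 0, "rz": 0, "dx": 0, "dy": 0, "dz": 1, "gripper": -0.3}
    - {"rx": 0, "ry": 0, "rz": 0, "dx": 0, "dy": 0, "dz": 0.7, "gripper": -0.3}
    - {"rx": 0, "ry": 0, "rz": 0, "dx": 0, "dy": 0, "dz": 0, "gripper": -0.3}

```text
clock: 25.2
tcp_pos: [0.5661, 0.3279, 0.0524]
orientation: [-2.014, -2.411, -0.0]
contact_force: [-0.0, -0.2, 3.4]
grip_width: 0.0533
gripper_force: 53.1
```

Call:
step_arm:
  moves:
    - {"rx": 0, "ry": 0, "rz": 0, "dx": 0, "dy": 0, "dz": 0, "gripper": 0.5}
    - {"rx": 0, "ry": 0, "rz": 0, "dx": 0, "dy": 0, "dz": 0, "gripper": 0.8}
    - {"rx": 0, "ry": 0, "rz": 0, "dx": 0, "dy": 0, "dz": 0, "gripper": 1}
    - {"rx": 0, "ry": 0, "rz": 0, "dx": 0, "dy": 0, "dz": 0, "gripper": 1}
    - {"rx": 0, "ry": 0, "rz": 0, "dx": 0, "dy": 0, "dz": -10, "gripper": 1}
    - {"rx": 0, "ry": 0, "rz": 0, "dx": 0, "dy": 0, "dz": -20, "gripper": 1}
    - {"rx": 0, "ry": 0, "rz": 0, "dx": 0, "dy": 0, "dz": -40, "gripper": 1}
    - {"rx": 0, "ry": 0, "rz": 0, "dx": 0, "dy": 0, "dz": -40, "gripper": 1}
    - {"rx": 0, "ry": 0, "rz": 0, "dx": 0, "dy": 0, "dz": -50, "gripper": 1}
    - {"rx": 0, "ry": 0, "rz": 0, "dx": 0, "dy": 0, "dz": -50, "gripper": 1}
    - {"rx": 0, "ry": 0, "rz": 0, "dx": 0, "dy": 0, "dz": -50, "gripper": 1}
    - {"rx": 0, "ry": 0, "rz": 0, "dx": 0, "dy": 0, "dz": 0, "gripper": 1}
    - {"rx": 0, "ry": 0, "rz": 0, "dx": 0, "dy": 0, "dz": 0, "gripper": 1}

```text
clock: 26.82
tcp_pos: [0.5657, 0.3276, 0.3127]
orientation: [-2.014, -2.41, -0.001]
contact_force: [0.1, -0.1, -1.4]
grip_width: 0.0856
gripper_force: 0.0
```

```bash
python3 - <<'E'
from h import *
w=r.grab_frame("wrist");a=r.grab_frame("scene")
cv2.imwrite("pics/m6.png",np.hstack([cv2.resize(w,(400,300)),cv2.resize(a[160:400,160:480],(400,300),interpolation=2)]))
E
```

```text
(no output)
```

View pics/m6.png

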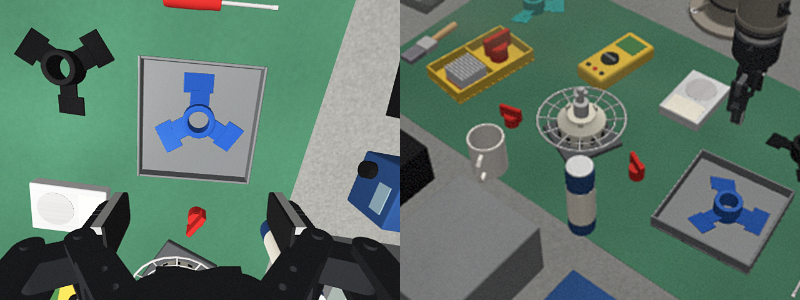

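The blade lies flat, hub up, in the middle of the wash tray, with its hub at about (200,120) in the left half of the picture. The nut stands in its bay and nothing else has moved.

```bash
python3 -c "
from bench import r
print(r.hand_in())"
```

```text
the job is handed in; nothing more can be done
None
```

I unscrewed the nut and put it in the empty bay of the parts tray, then laid the blade flat, hub up, in the wash tray. I handed the job in at about 27 s; the hand-in call returned no verdict.

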